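# Shake the stir bar out of its slotted box

## Robot

A 7-joint arm with a two-finger parallel gripper is mounted at the origin on a cart in front of the work surface, level with it; the furniture and walls round the work are solid. World frame = base frame: x ahead of the robot, y to its left, z up, the work surface at z = 0. Lengths are in m, angles in rad, forces in N, time in s.
With the tool pointing down it reaches from about 0.425 to 0.875 m from the base axis. Payload 4.7 kg.
Tool frame: the origin (TCP) lies midway between the tips of the shut fingers; the grasp point (between the pads) lies 19 mm behind it (manip.hold_point_z is the distance from the TCP to the grasp point, in m); z points along the fingers, y is the line along which they close (so a half turn about z gives the same grasp; the last joint's range is limited). The gripper opens to 87 mm and grips with 3 to 60 N. Pads are 19 mm wide; open, the fingers measure 117 mm over their backs; the gripper's body (75 mm by 190 mm) begins 51 mm behind the grasp point.
Start: joints at [1.294, 0.321, -0.07, 1.45, 0.023, 1.371, -0.057], TCP at [0.186, -0.623, 0.223] pointing down, gripper open.
Joint ranges: [-2.86, 2.86], [-0.3, 2.09], [-1.38, 1.24], [0.06, 2.45], [-1.56, 4.7], [0.09, 2.05], [-2.69, 2.69]. Speed limits (rad/s): [2.57, 2.57, 3.14, 3.14, 3.14, 3.14, 3.14].

## Interface

Orientations are given as a unit quaternion [w, x, y, z].
In Python, from workcell import manip gives the robot as it stands.
- The arm moves only by the shell command python3 -m inch 'ROWS' [FORCE]. ROWS is a JSON object of lists of equal length, an entry for each row: "translation": the shift along the tool's x, y, z in units of 40 mm (1.0 is 40 mm), a list of three; "spin": the turn about the tool's z in units of 5 degrees (1.0 is 5 degrees); "hand": the opening in per cent of the stroke, from 0 (shut) to 100 (fully open). In form: {"translation": [[tx, ty, tz], ...], "spin": [spin, ...], "hand": [hand, ...]}. A call has 1 to 12 rows; each row shifts and turns the commanded pose from where the row before left it, along the tool's axes as they then stand; what a row does not reach is not made up. A row lasts 1/12 s, in which the tool goes at most 41.7 mm and 7.16 degrees, less where a joint would pass 70% of its speed; a pose out of reach is approached as far as the arm can. A call is refused whole if a number of a shift passes 1 or a number of a turn 1, either way. A call with a gripper value outside its range is refused whole. The fingers move at their own pace and stop on an object; FORCE is the grip in N (left out, the last holds). Time passes only in rows, so rows that do not move let the fingers close. It gives the time, the measured TCP pose, the force, the opening and the grip force at its end, in the units of the state.
- manip.sense(): the state, without advancing time (a new reading comes with each control period).
- manip.snapshot(name): name is "scene" or "top" or "wrist"; returns a dict with "frame" (384x512x3 uint8, red, green, blue), "camera_matrix" (3x3 intrinsics, pixels), "R" (3x3) and "t" (3): a world point X has camera coordinates R X + t; the wrist camera has in their place "hand_eye" (4x4, takes a point from camera to tool coordinates, whose origin is the TCP and whose axes are the flange's). Camera axes: x right, y down, z forward; pixel columns grow to the right and rows downward; lengths in m; the calibration is good to about 2 mm. A picture is of the moment at which its call begins: read the wrist's pose just before it. There is no depth.
- manip.hand_in(): hands the job in; it is judged then, once.
The state is a dict: "time_s": time; "qpos": joint angles; "qd": joint speeds; "joint_efforts": joint torques, N m; "ee_pos": TCP position; "orientation": TCP orientation; "force": force on the tool from outside, world axes, zero at the start; "torque": the same for the moment, N m; "grip_width": finger opening in m; "grip_force": force on a finger pad.
Only numpy, scipy, OpenCV 4.12 (cv2) and the standard library are available. Lean on these libraries where they do the work, as an engineer would, in place of code of your own. Each camera call takes 0.05 s, during which the arm holds its last target. There are 200 camera calls.

## Task

One of the two upside-down clear boxes holds a loose white stir bar. Carry that box over the steel tray with the bar still inside and shake or rock it there until the bar lines up with the slot in the underside and drops into the tray. Then stand the box level on the bench again, slot side down and clear of the tray; leave the empty box where it is.

Things in the scene. Friction and masses are not known exactly. Their poses are not given: they have to be found in the camera images.
- stirbar_box: closed clear box with the stir bar in it, upside down, 96 (x) x 48 (y) x 50 mm high, walls 3 mm, about 0.1 kg; underside a black plate 3 mm thick with a rim 9 mm high, 100 x 52 mm over all. A slot 24 (x) x 36 mm (y) goes through the plate's middle; the bar lies at one end beside it. Origin: slot centre at the underside, z up to the top. Grip from above across the 48 mm width.
- stir_bar: white eight-sided stir bar, 12 mm across flats, 30 mm long (y), lying on the slotted plate inside stirbar_box. Origin: its centre. Stays put if carried level and smoothly; slides or rolls at about 15 to 23 degrees of slope. Rocking the box lengthwise (about its y) to 25-30 degrees each way makes it fall through; it may skip over the slot or catch and need several passes.
- tray: open steel instrument tray, 150 mm (its x) x 170 mm (its y) x 40 mm high, walls and floor 3 mm, loose on the bench, about 0.4 kg. Origin: centre of its underside, z up.
- empty_box: box of exactly the same make and axes as stirbar_box, but with nothing in it; stays where it is. Origin: centre of the slot at the underside.
Not all that is in view belongs to the job. Of the things shaped like the tray, the steel one is meant.

How it is judged:
By the outcome, as a careful person would: the job done as asked, in the order asked, and still so for the second after the job is handed in, with the robot touching nothing.
It also fails if it takes over 51 s, if anything falls off the work surface, if the arm or the gripper's body presses on something with over 40 N, if the wrist force passes 120 N, or if a joint passes its speed limit or range.

## Working session

There is one attempt and no reset: what is moved stays moved. The work goes in short steps, Python scripts to look and compute and a shell command to move; the robot and the scene stay as the last step left them, time stands still between calls to the robot, and variables do not carry over. Pictures are saved under pics/ and viewed, at most 10 in all, crops included, and the job is handed in when it is done.

```bash
ls; mkdir -p pics
python3 - <<'E'
from workcell import manip
import cv2,numpy as np
print(manip.sense(), manip.hold_point_z)
for n in("scene","top"):
    s=manip.snapshot(n); cv2.imwrite(f"pics/{n}0.png",s["frame"][:,:,::-1]); np.savez(f"pics/{n}0.npz",**s); print(n,s["camera_matrix"].tolist(),s["R"].tolist(),s["t"].tolist())
E
```

```text
pics
{'time_s': 0.0, 'qpos': array([ 1.29408084,  0.32183837, -0.07013345,  1.45167903,  0.0225684 ,
        1.3708068 , -0.05687378]), 'qd': array([-0.00139497, -0.0009625 , -0.00142281, -0.00089326, -0.00044023,
        0.00057491,  0.00010929]), 'joint_efforts': array([ 1.89170796e-04, -4.91285706e+01, -4.03959313e-01, -3.12524378e+01,
       -6.40598964e-02,  4.39020200e-02,  2.11754282e-04]), 'ee_pos': array([ 0.18620744, -0.62217063,  0.22144989]), 'orientation': array([-9.57682079e-04,  9.89439426e-01,  1.44943704e-01, -1.66917161e-04]), 'force': array([-0.556683  , -0.3332067 , -0.43427077]), 'torque': array([0.012278  , 0.00752178, 0.02358636]), 'grip_force': 0.0, 'grip_width': 0.08720345163567648} 0.0187
scene [[444.6251046376346, 0.0, 252.6616557115614], [0.0, 444.6251046376346, 198.5974886566406], [0.0, 0.0, 1.0]] [[0.4639422278814572, -0.8858145782564156, 0.009494321292158846], [-0.380876448846801, -0.20913615989996875, -0.9006637537594954], [0.7998066890832061, 0.41423978511328835, -0.4344130068575944]] [-0.2205395976705856, 0.23852627971199408, 0.8559549950992147]
top [[392.45749450172167, 0.0, 253.32602912877127], [0.0, 392.45749450172167, 191.23730685193755], [0.0, 0.0, 1.0]] [[-0.009987313665613918, -0.9999243856047005, 0.007174722211121795], [-0.991303128427612, 0.00895914220529146, -0.13129295998101048], [0.13121875298666155, -0.00842358854690136, -0.9913176494043763]] [0.042706413115736884, 0.5458986646263937, 0.9895806425507973]
```

View pics/scene0.png

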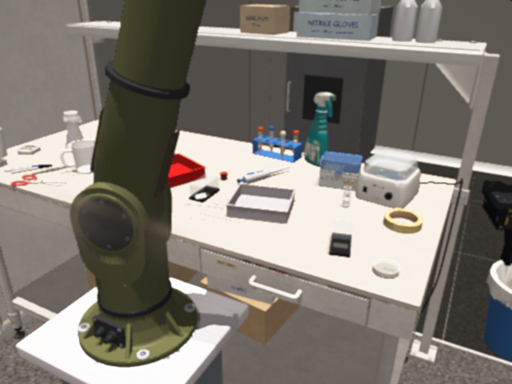

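View pics/top0.png

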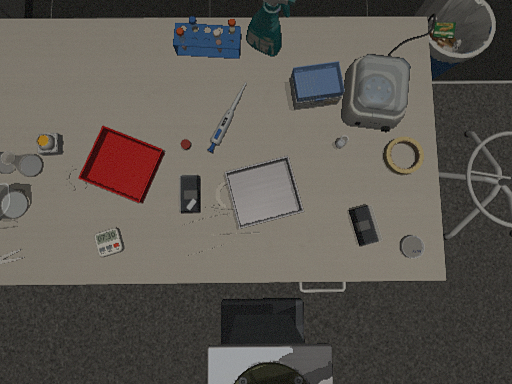

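Candidates: box A at top (190,194), with a white bar at its near end; box B at (363,225), dark with no bar. A fits. Steel tray (263,192); the red one (122,165) is a decoy. I'll confirm in an enlarged crop.

Run:
```python
import cv2,numpy as np
a=cv2.imread("pics/top0.png")
c=cv2.resize(a[150:250,165:310],None,fx=5.5,fy=5.5,interpolation=cv2.INTER_CUBIC)
cv2.imwrite("pics/crop1.png",np.clip(c*1.5,0,255))
```

```text
[ WARN:0@0.022] global loadsave.cpp:1063 imwrite_ Unsupported depth image for selected encoder is fallbacked to CV_8U.
```

View pics/crop1.png

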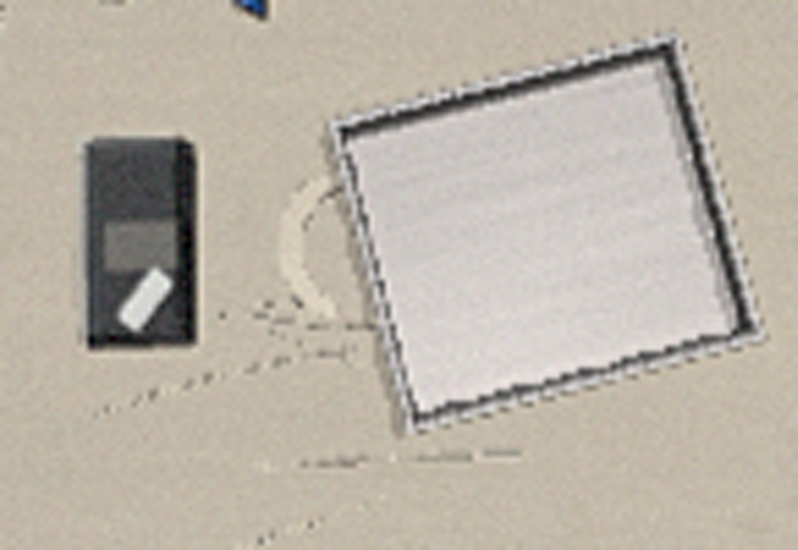

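The crop shows the bar in box A (crop (147,300), left box, near end, about 30° askew), and the steel tray at crop (548,235). Next, the poses.

```bash
cat > h.py <<'E'
import cv2,numpy as np
from scipy.spatial.transform import Rotation as Ro
def ray(s,px,z):
    K,R,t=s["camera_matrix"],s["R"],s["t"]
    d=(np.linalg.inv(K)@np.c_[px,np.ones(len(px))].T).T@R; c=-R.T@t
    return c+d*((z-c[2])/d[:,2])[:,None]
def quat(s): q=s["orientation"]; return Ro.from_quat([q[1],q[2],q[3],q[0]])
def togo(s,target,yaw=None):
    """shift in tool axes (units 40mm) and spin (units of 5deg) to bring tool y along world yaw"""
    r=quat(s); d=r.inv().apply(np.array(target)-s["ee_pos"])/.04
    x=r.as_matrix()[:,0]
    return d.round(2), np.degrees(np.arctan2(x[1],x[0])).round(2)
def rect(mask,s,z,near):
    cs,_=cv2.findContours(mask.astype(np.uint8),0,1)
    c=max((c for c in cs if cv2.pointPolygonTest(cv2.convexHull(c),near,True)>-4),key=cv2.contourArea)
    p=ray(s,c.reshape(-1,2).astype(float),z)[:,:2]
    return cv2.minAreaRect((p*1000).astype(np.float32))
E
python3 - <<'E'
from h import *
s=dict(np.load("pics/top0.npz")); f=s["frame"].astype(int); g=f.max(2)
print("cam",-s["R"].T@s["t"])
print(g[190,170:215].tolist()); 
for n,p in(("A",(190,194)),("B",(363,225))):
    m=g<75; 
    for z in (.009,.012): print(n,z,rect(m,s,z,p))
k=np.array([[ 407,432],[335,120],[678,38],[765,338]])/5.5+[165,150]
q=ray(s,k,.04)[:,:2]; print(q, q.mean(0),np.diff(q,axis=0), np.linalg.norm(np.diff(q,axis=0),axis=1))
b=ray(s,np.array([[147,300.]])/5.5+[165,150],.009);print("bar",b)
from workcell import manip
r=quat(manip.sense()).as_matrix();print(r.round(3))
E
```

```text
cam [0.41172604 0.04614822 1.052355  ]
[126, 130, 128, 130, 130, 130, 131, 131, 126, 119, 91, 49, 53, 45, 62, 63, 62, 62, 65, 68, 66, 64, 70, 66, 66, 69, 63, 38, 22, 22, 68, 140, 130, 132, 127, 132, 125, 127, 127, 123, 128, 129, 127, 129, 129]
A 0.009 ((459.73480224609375, 5.74871826171875), (1374.8358154296875, 795.0549926757812), 89.29022979736328)
A 0.012 ((459.59661865234375, 5.8648681640625), (1370.8829345703125, 792.7691650390625), 89.29022979736328)
B 0.009 ((459.73480224609375, 5.74871826171875), (1374.8358154296875, 795.0549926757812), 89.29022979736328)
B 0.012 ((459.59661865234375, 5.8648681640625), (1370.8829345703125, 792.7691650390625), 89.29022979736328)
[[ 0.44938173  0.07531592]
 [ 0.59765789  0.10880889]
 [ 0.63611465 -0.05542522]
 [ 0.49178872 -0.09324858]] [0.54373575 0.00886275] [[ 0.14827616  0.03349297]
 [ 0.03845676 -0.16423411]
 [-0.14432593 -0.03782336]] [0.15201184 0.16867651 0.1491998 ]
bar [[0.51551926 0.20190887 0.009     ]]
[[ 0.958  0.287 -0.001]
 [ 0.287 -0.958  0.002]
 [-0.    -0.002 -1.   ]]
```

Run:
```python
from h import *
s=dict(np.load("pics/top0.npz")); g=s["frame"].astype(int).max(2)
for n,p in(("A",(190,194)),("B",(363,225))):
  for th in(60,85,105):
    m=np.zeros_like(g); x,y=p; m[y-30:y+30,x-22:x+22]=(g<th)[y-30:y+30,x-22:x+22]
    m=cv2.morphologyEx(m.astype(np.uint8),cv2.MORPH_CLOSE,np.ones((9,9)))
    print(n,th,rect(m,s,.01,p))
```

```text
A 60 ((544.9933471679688, 205.22128295898438), (99.82219696044922, 50.98564147949219), 0.8120121359825134)
A 85 ((544.6848754882812, 198.8070831298828), (102.46778106689453, 63.80402755737305), 0.8121090531349182)
A 105 ((532.5678100585938, 191.99136352539062), (126.91648864746094, 82.4204330444336), 0.8311842083930969)
B 60 ((458.2727966308594, -252.09861755371094), (102.59626770019531, 52.33317184448242), 14.667879104614258)
B 85 ((458.30419921875, -252.3566436767578), (103.7372055053711, 54.006256103515625), 14.992913246154785)
B 105 ((457.1875, -250.5386505126953), (104.8456039428711, 60.79300308227539), 14.728691101074219)
```

```bash
python3 -m inch '{"translation":[[0.9,0,0],[0.9,0,0],[0.9,0,0],[0.9,-0.3,0],[0.8,-0.5,0],[0.6,-0.8,0],[0.4,-0.9,0],[0.2,-0.95,0],[0.2,-0.95,0],[0.2,-0.95,0],[0.2,-0.95,0],[0.2,-0.95,0]],"spin":[0.8,0.8,0.8,0.8,0,0,0,0,0,0,0,0],"hand":[100,100,100,100,100,100,100,100,100,100,100,100]}' 20
python3 - <<'E'
from h import *
from workcell import manip
s=manip.sense();print(s["ee_pos"],togo(s,[.545,.205,.1]))
E
```

```text
time_s: 1.1
ee_pos: [0.4351, -0.3029, 0.2221]
orientation: [-0.0, 1.0, 0.006, -0.0]
force: [0.8, 0.2, -0.2]
grip_width: 0.0869
grip_force: 0.0
[ 0.43505863 -0.30285433  0.22211656] (array([  2.9 , -12.66,   3.05]), np.float64(0.66))
```

```bash
python3 -m inch '{"translation":[[0.22,-0.95,0],[0.22,-0.95,0],[0.22,-0.95,0],[0.22,-0.95,0],[0.22,-0.95,0],[0.22,-0.95,0],[0.22,-0.95,0],[0.22,-0.95,0],[0.22,-0.95,0],[0.22,-0.95,0],[0.2,-0.9,0.2],[0.2,-0.8,0.5]],"spin":[0,0,0,0,0,0,0,0,0,0,0,0],"hand":[100,100,100,100,100,100,100,100,100,100,100,100]}'
python3 -m inch '{"translation":[[0,-0.5,0.5],[0,0,0.5],[0,0,0],[0,0,0]],"spin":[0,0,0,0],"hand":[100,100,100,100]}'
python3 - <<'E'
from h import *
from workcell import manip
s=manip.sense();print(s["ee_pos"],togo(s,[.545,.205,.1]))
for n in("wrist","top"):
    w=manip.snapshot(n);cv2.imwrite(f"pics/{n}1.png",w["frame"][:,:,::-1]);np.savez(f"pics/{n}1.npz",**w,p=s["ee_pos"],q=s["orientation"])
    if n=="wrist":print(w["hand_eye"].round(3),w["camera_matrix"].round(1))
E
```

```text
time_s: 2.1
ee_pos: [0.5356, 0.1475, 0.1967]
orientation: [-0.001, 1.0, 0.006, 0.003]
force: [0.6, -0.8, -1.1]
grip_width: 0.0871
grip_force: 0.0
time_s: 2.43
ee_pos: [0.5329, 0.1635, 0.1534]
orientation: [0.0, 1.0, 0.006, -0.002]
force: [-0.4, -0.6, 0.1]
grip_width: 0.0867
grip_force: 0.0
[0.5328982  0.16351172 0.15341416] (array([ 0.32, -1.03,  1.33]), np.float64(0.67))
[[-0.    -0.961 -0.275  0.076]
 [ 1.     0.    -0.001  0.   ]
 [ 0.001 -0.275  0.961 -0.162]
 [ 0.     0.     0.     1.   ]] [[281.8   0.  254.9]
 [  0.  281.8 192.5]
 [  0.    0.    1. ]]
```

View pics/wrist1.png

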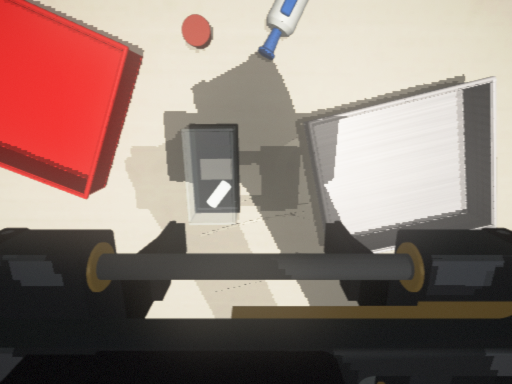

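The wrist view shows the box at (182–240, 124–222), its slot at (215,169), and the bar at (219,194) in the near end. The steel tray is on the right (400,160) and the red one on the left. Next I'll refine the slot centre.

```bash
cat >> h.py <<'E'
def wray(w,px,z):
    p,q=w["p"],w["q"]; M=np.eye(4); M[:3,:3]=Ro.from_quat([q[1],q[2],q[3],q[0]]).as_matrix(); M[:3,3]=p
    C=np.linalg.inv(M@w["hand_eye"]); return ray(dict(camera_matrix=w["camera_matrix"],R=C[:3,:3],t=C[:3,3]),px,z)
E
python3 - <<'E'
from h import *
w=dict(np.load("pics/wrist1.npz")); g=w["frame"].astype(int).max(2)
print(g[169,176:250:2].tolist()); print(g[115:230:2,210].tolist())
print("slot",wray(w,np.array([[215,169.],[219,194]]),.002))
print("top rim corners z.05",wray(w,np.array([[182,125.],[240,124],[240,223],[184,223]]),.05))
E
```

```text
[115, 117, 117, 115, 135, 155, 153, 152, 123, 113, 112, 104, 128, 156, 156, 155, 155, 155, 155, 154, 152, 154, 153, 152, 153, 152, 153, 143, 113, 78, 64, 67, 141, 141, 141, 142, 142]
[144, 145, 143, 143, 138, 64, 69, 99, 91, 102, 101, 101, 101, 101, 100, 99, 101, 100, 100, 100, 100, 99, 151, 155, 154, 155, 154, 155, 155, 156, 156, 155, 138, 103, 105, 105, 104, 105, 106, 107, 155, 241, 249, 249, 250, 234, 116, 127, 118, 210, 217, 218, 218, 216, 229, 219, 217, 217]
slot [[0.54570858 0.20851277 0.002     ]
 [0.51631465 0.20469896 0.002     ]]
top rim corners z.05 [[0.5960786  0.23079883 0.05      ]
 [0.59758358 0.17769925 0.05      ]
 [0.50024093 0.17800335 0.05      ]
 [0.49959048 0.23460243 0.05      ]]
```

```bash
python3 -m inch '{"translation":[[0.3,-0.5,0],[0,-0.55,0.3],[0,0,0.6],[0,0,0.6],[0,0,0.6],[0,0,0.5],[0,0,0.4],[0,0,0.2],[0,0,0],[0,0,0]],"spin":[0,0,0,0,0,0,0,0,0,0],"hand":[100,100,100,100,100,100,100,100,100,100]}'
python3 - <<'E'
from h import *
from workcell import manip
s=manip.sense();print(s["force"],s["ee_pos"],togo(s,[.545,.206,.018]))
E
```

```text
time_s: 3.37
ee_pos: [0.5464, 0.206, 0.0277]
orientation: [-0.0, 1.0, 0.005, 0.001]
force: [-0.2, 0.3, 0.4]
grip_width: 0.0869
grip_force: 0.0
[-0.21871341  0.3322855   0.35170746] [0.54638044 0.20600141 0.02765803] (array([-0.03, -0.  ,  0.24]), np.float64(0.59))
```

```bash
python3 -m inch '{"translation":[[0,0,0.22],[0,0,0],[0,0,0],[0,0,0],[0,0,0],[0,0,0],[0,0,0],[0,0,0]],"spin":[0,0,0,0,0,0,0,0],"hand":[100,70,60,50,40,40,40,40]}' 35
python3 -m inch '{"translation":[[0,0,-0.2],[0,0,-0.4],[0,0,-0.5],[0,0,-0.5],[0,0,-0.3],[0,0,-0.1],[0,0,0],[0,0,0]],"spin":[0,0,0,0,0,0,0,0],"hand":[40,40,40,40,40,40,40,40]}' 35
python3 - <<'E'
from h import *
from workcell import manip
s=manip.sense();print(s["ee_pos"],togo(s,[.544,.009,.10]))
w=manip.snapshot("wrist");cv2.imwrite("pics/wrist2.png",w["frame"][:,:,::-1])
E
```

```text
time_s: 4.03
ee_pos: [0.5454, 0.2065, 0.0178]
orientation: [-0.0, 1.0, 0.006, 0.0]
force: [0.3, 0.3, 0.7]
grip_width: 0.0481
grip_force: 0.2
time_s: 4.7
ee_pos: [0.5449, 0.206, 0.0971]
orientation: [0.0, 1.0, 0.006, -0.0]
force: [-0.1, -0.4, -1.1]
grip_width: 0.0478
grip_force: 35.0
[0.54492584 0.2059752  0.09710135] (array([-0.08,  4.92, -0.07]), np.float64(0.65))
```

View pics/wrist2.png

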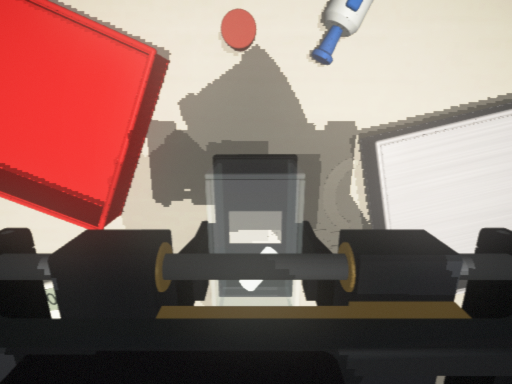

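Gripped at 48 mm with 35 N. The box is held level and the bar, at (260,268), is still inside. I'll carry it smoothly over the tray.

```bash
python3 -m inch '{"translation":[[0,0.2,0],[0,0.4,0],[0,0.6,0],[0,0.7,0],[0,0.7,0],[0,0.7,0],[0,0.6,0],[0,0.5,0],[0,0.3,0],[0,0.15,0],[0,0,0],[0,0,0]],"spin":[0,0,0,0,0,0,0,0,0,0,0,0],"hand":[40,40,40,40,40,40,40,40,40,40,40,40]}'
python3 -m inch '{"translation":[[0,0,0.2],[0,0,0.25],[0,0,0.2],[0,0,0],[0,0,0]],"spin":[0,0,0,0,0],"hand":[40,40,40,40,40]}'
python3 - <<'E'
from h import *
from workcell import manip
s=manip.sense();print(s["ee_pos"],s["qpos"])
w=manip.snapshot("wrist");t=manip.snapshot("scene")
a=np.hstack([w["frame"][130:330,160:360],t["frame"][130:250,180:330].repeat(1,0)[:120].repeat(1,1) if 0 else cv2.resize(t["frame"][150:250,200:320],(240,200),interpolation=cv2.INTER_CUBIC)])
cv2.imwrite("pics/c3.png",cv2.resize(a,None,fx=1.8,fy=1.8)[:,:,::-1])
E
```

```text
time_s: 5.75
ee_pos: [0.5474, 0.0134, 0.0974]
orientation: [-0.0, 1.0, 0.006, -0.0]
force: [-0.4, 0.2, -1.5]
grip_width: 0.0474
grip_force: 35.0
time_s: 6.17
ee_pos: [0.5467, 0.0129, 0.0705]
orientation: [-0.0, 1.0, 0.006, -0.001]
force: [0.3, 0.2, -0.2]
grip_width: 0.0476
grip_force: 35.0
[0.54666948 0.01294786 0.07053831] [ 0.46913818  0.29133858 -0.61488961  1.86241856  0.1915152   1.04922446
 -1.78051035]
```

View pics/c3.png

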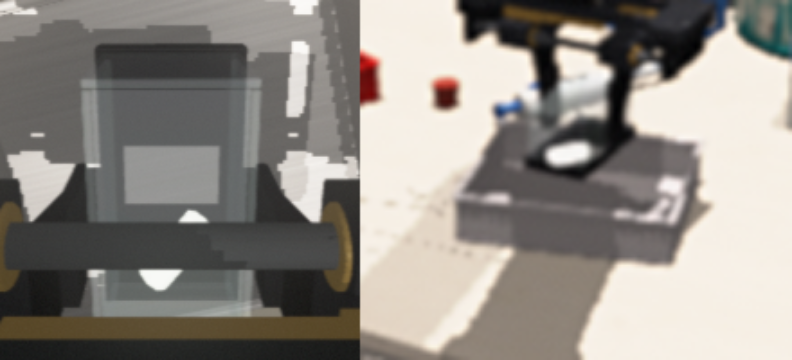

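The bar is in place (crop (175,250)) with the box over the middle of the tray. I'll shake along the box's x.

```bash
cat > look.py <<'E'
from h import *
from workcell import manip
s=manip.sense();print(s["ee_pos"].round(4),s["grip_width"].round(4))
w=manip.snapshot("wrist");f=w["frame"].astype(int);c=f[150:310,205:310];m=(c.min(2)>225).astype(np.uint8)
n,l,st,ce=cv2.connectedComponentsWithStats(m)
for i in range(1,n):
    if st[i,4]>25:
        r=cv2.minAreaRect(np.argwhere(l==i)[:,::-1].astype(np.float32)); print(st[i,:5]+[205,150,0,0,0],np.round(r[1],0),round(r[2]))
cv2.imwrite("pics/last_w.png",w["frame"][:,:,::-1])
E
python3 look.py
python3 -m inch '{"translation":[[-0.5,0,0],[-0.1,0,0],[0.6,0,0],[0,0,0],[-0.5,0,0],[0.5,0,0],[0,0,0],[0,0,0]],"spin":[0,0,0,0,0,0,0,0],"hand":[40,40,40,40,40,40,40,40]}'
python3 look.py
```

```text
time_s: 6.93
ee_pos: [0.5486, 0.0124, 0.0723]
orientation: [-0.0, 1.0, 0.006, 0.001]
force: [0.1, -0.4, -1.3]
grip_width: 0.0479
grip_force: 35.0Traceback (most recent call last):
  File "look.py", line 3, in <module>
    s=manip.sense();print(s["ee_pos"].round(4),s["grip_width"].round(4))
                                               ^^^^^^^^^^^^^^^^^^^^^
AttributeError: 'float' object has no attribute 'round'
Traceback (most recent call last):
  File "look.py", line 3, in <module>
    s=manip.sense();print(s["ee_pos"].round(4),s["grip_width"].round(4))
                                               ^^^^^^^^^^^^^^^^^^^^^
AttributeError: 'float' object has no attribute 'round'
```

```bash
sed -i 's/s\["grip_width"\].round(4)/s["grip_width"]/' look.py; python3 look.py
python3 - <<'E'
import cv2
a=cv2.imread("pics/wrist2.png").astype(int)[150:310,205:310].min(2); print((a>225).sum())
E
python3 -m inch '{"translation":[[-1,0,0],[0.5,0,0],[0.5,0,0],[-1,0,0],[0.5,0,0],[0.5,0,0],[0,0,0],[0,0,0]],"spin":[0,0,0,0,0,0,0,0],"hand":[40,40,40,40,40,40,40,40]}'
python3 look.py
```

```text
[0.5486 0.0124 0.0723] 0.04787111156739024
[242 214  29  29 438] [14. 35.] 32
425
time_s: 7.65
ee_pos: [0.5484, 0.0126, 0.0723]
orientation: [-0.0, 1.0, 0.006, 0.001]
force: [-0.4, -0.2, -0.7]
grip_width: 0.0479
grip_force: 35.0
[0.5484 0.0126 0.0723] 0.04788627411550549
[244 214  29  29 443] [14. 34.] 32
```

The bar measures 35 px long. On the plate it would be about 46 px, and on the tray floor about 38 px, so it has probably fallen through. I'll lift and check.

```bash
python3 -m inch '{"translation":[[0,0,-0.3],[0,0,-0.5],[0,0,-0.5],[0,0,-0.3],[0,0,0],[0,0,0]],"spin":[0,0,0,0,0,0],"hand":[40,40,40,40,40,40]}'
python3 - <<'E'
from h import *
from workcell import manip
w=manip.snapshot("wrist");t=manip.snapshot("scene")
cv2.imwrite("pics/c4.png",np.vstack([w["frame"][60:330],cv2.resize(t["frame"][120:250,190:330],(512,300),interpolation=cv2.INTER_CUBIC)])[:,:,::-1])
E
```

```text
time_s: 8.2
ee_pos: [0.5479, 0.0123, 0.1366]
orientation: [0.0, 1.0, 0.006, 0.001]
force: [-0.4, -0.3, -0.5]
grip_width: 0.0478
grip_force: 35.0
```

View pics/c4.png

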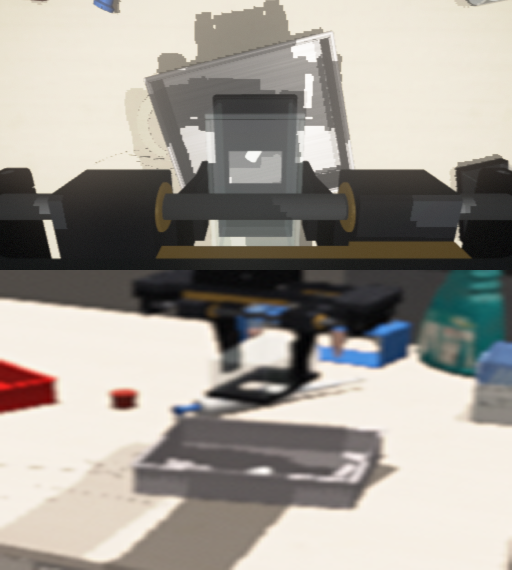

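The bar lies in the tray: it shows through the slot at (253,155) and in the scene half at (262,470). The box is empty. I'll return it to its original clear spot.

```bash
python3 -m inch '{"translation":[[0,-0.3,0],[0,-0.6,0],[0,-0.8,0],[0,-0.8,0],[0,-0.8,0],[0,-0.7,0],[0,-0.5,0],[0,-0.25,0],[0,-0.1,0],[0,0,0]],"spin":[0,0,0,0,0,0,0,0,0,0],"hand":[40,40,40,40,40,40,40,40,40,40]}'
python3 -m inch '{"translation":[[0,0,0.4],[0,0,0.7],[0,0,0.7],[0,0,0.5],[0,0,0.25],[0,0,0.1],[0,0,0],[0,0,0]],"spin":[0,0,0,0,0,0,0,0],"hand":[40,40,40,40,40,40,40,40]}'
```

```text
time_s: 9.13
ee_pos: [0.5447, 0.207, 0.135]
orientation: [0.0, 1.0, 0.007, -0.001]
force: [0.9, -0.4, -0.6]
grip_width: 0.0478
grip_force: 35.0
time_s: 9.8
ee_pos: [0.5463, 0.2061, 0.0308]
orientation: [-0.0, 1.0, 0.005, 0.001]
force: [-0.1, 0.6, -0.7]
grip_width: 0.0476
grip_force: 35.0
```

```bash
python3 -m inch '{"translation":[[0,0,0.1],[0,0,0.1],[0,0,0.06],[0,0,0.04],[0,0,0.02],[0,0,0],[0,0,0]],"spin":[0,0,0,0,0,0,0],"hand":[40,40,40,40,40,40,40]}'
```

```text
time_s: 10.38
ee_pos: [0.5455, 0.2064, 0.0178]
orientation: [0.0, 1.0, 0.006, 0.0]
force: [-2.0, -1.4, 4.7]
grip_width: 0.0475
grip_force: 35.0
```

Light contact on the bench (4.7 N). I'll release, then retreat upward.

```bash
python3 -m inch '{"translation":[[0,0,0],[0,0,0],[0,0,0],[0,0,0],[0,0,0],[0,0,0],[0,0,0],[0,0,0]],"spin":[0,0,0,0,0,0,0,0],"hand":[45,60,75,90,100,100,100,100]}'
python3 -m inch '{"translation":[[0,0,-0.3],[0,0,-0.5],[0,0,-0.7],[0,0,-0.8],[0,0,-0.8],[0,0,-0.6],[0,0,-0.3],[0,0,0],[0,0,0]],"spin":[0,0,0,0,0,0,0,0,0],"hand":[100,100,100,100,100,100,100,100,100]}'
python3 - <<'E'
from h import *
from workcell import manip
w=manip.snapshot("wrist");t=manip.snapshot("scene")
cv2.imwrite("pics/c5.png",np.vstack([w["frame"][60:330],cv2.resize(t["frame"][120:250,160:300],(512,300),interpolation=cv2.INTER_CUBIC)])[:,:,::-1])
E
```

```text
time_s: 11.05
ee_pos: [0.5453, 0.2064, 0.0168]
orientation: [0.0, 1.0, 0.006, -0.0]
force: [1.4, 0.3, 1.3]
grip_width: 0.0833
grip_force: 0.0
time_s: 11.8
ee_pos: [0.5453, 0.2062, 0.1769]
orientation: [0.0, 1.0, 0.006, 0.0]
force: [0.9, -0.3, -0.8]
grip_width: 0.0871
grip_force: 0.0
```

View pics/c5.png

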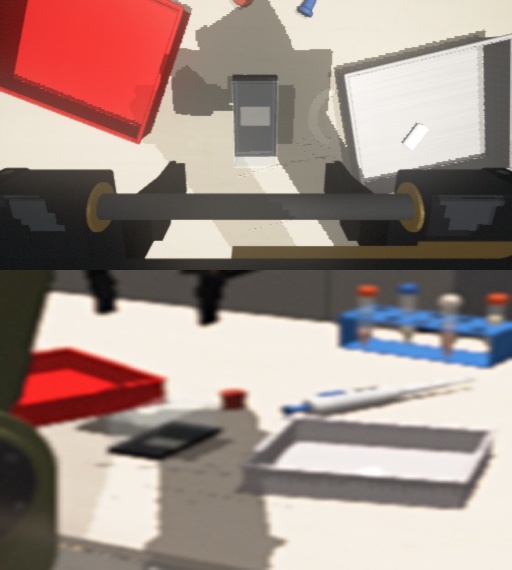

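The box stands level and empty at (255,120), clear of the tray. The bar is in the steel tray at (415,135), and the gripper touches nothing.

```bash
python3 -c "
from workcell import manip
print(manip.hand_in())"
```

```text
the job is handed in; nothing more can be done
None
```

The job is handed in after about 12 s of robot time: the stir bar is in the steel tray, the stir-bar box stands level on the bench where it started, slot side down and clear of the tray, and the empty box was not touched.

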